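Pack a sample set from a leaning bin into a bay tray

TASK

Pack the sample set: take the green bottle, the yellow-capped bottle and the white carton out of the blue leaning picking bin and stand each upright on the floor of its own bay of the grey packing tray, filling the three empty bays with the white carton between the two bottles. The bottles are glass, so set them down gently and never drop them or knock them over; leave the brown carton standing in its bay and do not push the stapler or the tan tape roll out of place.

Things in the scene. Friction and masses are not known exactly. Their poses are not given: they have to be found in the camera images.
- bin: fixed blue bin, 282 mm wide (y), foot 150x298 mm; origin under the foot's centre, -x to the robot. Three compartments at y -92, 0, +92 mm, inside 84 wide, 66 deep, walls 65 high, dividers 8 mm. It leans 28 deg to the robot: mouths and goods point along (-0.469,0,0.883) in its frame; floors rise back along (0.883,0,0.469) from the front inner edge at x -30, z 32 mm. Walls' highest point z 123 mm
- green_bottle: green glass oil bottle, black screw cap; 58 mm diameter, 196 mm tall, 0.32 kg; the cap is 30 mm diameter and takes the top 25 mm, the shoulder tapers below it. Origin at the centre of its underside, z along its axis towards the cap. Stands leaning in one of the bin's compartments
- amber_bottle: olive-amber glass oil bottle, yellow screw cap; 52 mm diameter, 167 mm tall, 0.24 kg; the cap is 30 mm diameter and takes the top 22 mm, the shoulder tapers below it. Origin at the centre of its underside, z along its axis towards the cap. Stands leaning in one of the bin's compartments
- white_carton: white closed carton standing on end in one of the bin's compartments; 60 mm (its x) by 46 mm (its y) by 110 mm long (its z). Origin at the centre of its lower end face, z along its length
- brown_carton: brown closed carton standing on end in the tray's end bay; 65 mm (its x) by 61 mm (its y) by 100 mm tall (its z). Origin at the centre of its underside. It stays there
- tray: grey fixed packing tray, 86 mm (its x) by 326 mm (its y), a row of four bays each 74 x 74 mm inside; floor 6 mm thick, all walls and dividers 6 mm thick with their top 32 mm above the table; a black handle 16 mm out at each end. Origin under its centre on the table
- bay0 (a point): centre of the floor of the end bay holding the brown carton (tray y = +120 mm); axes as the tray's
- bay1 (a point): centre of the floor of the empty bay next to the brown carton (tray y = +40 mm); axes as the tray's
- bay2 (a point): centre of the floor of the middle one of the three empty bays (tray y = -40 mm); axes as the tray's
- bay3 (a point): centre of the floor of the empty bay at the far end (tray y = -120 mm); axes as the tray's
- stapler: red and black desk stapler lying on the table, 32 x 138 x 48 mm, long along its y; origin at the centre of its underside. A bystander
- tan_tape: tan tape roll lying flat on the table on the robot's side, between bin and tray, 104 mm across, 48 mm high; origin at the centre of its underside. A bystander
Mind the look-alikes: they are no part of the job. What is shaped like the white_carton but purple or turquoise is not meant.

How it is judged:
By the outcome, as a careful person would: the job done as asked, in the order asked, and still so for the second after the job is handed in, with the robot touching nothing.
It also fails if it takes over 72 s, if anything falls off the work surface, if the arm or the gripper's body presses on something with over 40 N, if the wrist force passes 120 N, or if a joint passes its speed limit or range.

ROBOT

A 6-joint arm with a two-finger parallel gripper is mounted at the origin on a cart in front of the work surface, level with it; the furniture and walls round the work are solid. World frame = base frame: x ahead of the robot, y to its left, z up, the work surface at z = 0. Lengths are in mm, angles in rad, forces in N, time in s.
With the tool pointing down it reaches from about 350 to 975 mm from the base axis. Payload 17.4 kg.
Tool frame: the origin (TCP) lies between the finger pads; the fingertips stand 14 mm ahead of it and the grasp point (between the pads) lies 5 mm behind it; z points along the fingers, y is the line along which they close (so a half turn about z gives the same grasp; the last joint's range is limited). The gripper opens to 85 mm and grips with 20 to 120 N. Pads are 22 mm wide; open, the fingers measure 114 mm over their backs; the gripper's body (76 mm by 85 mm) begins 54 mm behind the grasp point. The pads swing forward as they close: fully open they stand 13 mm farther back than shut.
Start: joints at [-1.383, 0.116, 1.442, -0, 1.584, -0.038], TCP at [151.113, -657.873, 245.303] pointing down, gripper open.
Joint ranges: [-2.83, 2.83], [-0.83, 2.19], [0.07, 2.5], [-1.14, 4.28], [0.01, 3], [-2.97, 2.97]. Speed limits (rad/s): [1.89, 1.89, 2.22, 3.14, 3.14, 3.14].

INTERFACE

Orientations are given as a rotation vector (axis times angle).
In Python, from station import manip gives the robot as it stands.
- The arm moves only by the tool step_arm, never from a script. Its argument "targets" is text: rows parted by semicolons, each of 4 numbers parted by spaces: the shift along the tool's x, y, z in mm, then the turn about the tool's z in rad. A call has 1 to 10 rows; each row is the pose to reach, as a shift and turn from the pose commanded when the call began, along the tool's axes at that moment; what a row does not reach only later rows make up. A row lasts 1/12 s, in which the tool goes at most 41.7 mm and 7.16 degrees, less where a joint would pass 70% of its speed; a pose out of reach is approached as far as the arm can. A call with a gripper value outside its range is refused whole. "grip" is the finger opening in mm, from 0 to 85.4, set as the call begins (left out, the last holds). The fingers move at their own pace and stop on an object; "force" is the grip in N (left out, the last holds). Time passes only in rows, so rows that repeat a pose let the fingers close. It gives the time, the measured TCP pose, the force, the opening and the grip force at its end, in the units of the state.
- manip.read_state(): the state, without advancing time (a new reading comes with each control period).
- manip.get_image(name): name is "side" or "top" or "wrist"; returns (picture, depth): 384x512x3 uint8, blue, green, red; 384x512 float32, mm along the optical axis (not along the pixel's ray), 0 where there is no reading.
- manip.camera_params(name): a dict with "mtx" (3x3 intrinsics, pixels), "position" and "rotation" of the camera in the world. Camera axes: x right, y up, looking along -z (the intrinsics and any distortion apply to the point x, -y, -z); pixel columns grow to the right and rows downward; lengths in mm; the calibration is good to about 2 mm. A picture is of the moment at which its call begins: read the wrist's pose just before it. camera_params takes no time and is no camera call; for the wrist camera it gives the pose at the moment of the call.
- manip.sign_off(): hands the job in; it is judged then, once.
Trained networks look in the newest picture that a camera, given by its name, has taken for a name from the list of things; names that differ only in an ending like _2 or _b are one class to them, and where a whole thing is asked for, a point or a joint stands for the part that bears it (a point fixed in the world has none). Each returns a list of dicts, best first, with "confidence" (0 to 1); they miss things now and then, are a little off and sometimes report something else, mostly with a low value. They report only what shows in the picture. A call takes as long as a camera call. They do not tell look-alikes from the thing itself.
- manip.silhouettes(camera, label): "pixels" (384x512 bool, what is visible of it) and "rect" ([left, top, right, bottom] in pixels, round what is visible of it).
- manip.spot_point(camera, label): "xy" ([column, row] in pixels: a listed point, or the origin of a listed thing).
The state is a dict: "time_s": time; "qpos": joint angles; "joint_velocities": joint speeds; "effort": joint torques, N m; "position": TCP position; "ee_rot": TCP orientation; "ft_force": force on the tool from outside, world axes, zero at the start; "wrist_torque": the same for the moment, N m; "finger_gap": opening from 0.0 (shut) to 1.0 (fully open); "grasp_force": force on a finger pad.
Only numpy, scipy, OpenCV 4.12 (cv2) and the standard library are available. Lean on these libraries where they do the work, as an engineer would, in place of code of your own. Each camera call takes 0.05 s, during which the arm holds its last target. There are 200 camera calls.

## Working session

There is one attempt and no reset: what is moved stays moved. The work goes in short steps, Python scripts to look and compute and a tool call to move; the robot and the scene stay as the last step left them, time stands still between calls to the robot, and variables do not carry over. Pictures are saved under pics/ and viewed, at most 10 in all, crops included, and the job is handed in when it is done.

Besides the shell and the picture viewer there is one more tool, called after "Emit:" as name(argument=value, ...), one argument or row to a line, values as JSON. step_arm: Moves the arm, as the interface text tells. Its arguments: {"type":"object","properties":{"targets":{"type":"string"},"grip":{"type":"number"},"force":{"type":"number"}},"required":["targets"]}

```bash
mkdir -p pics
cat > h.py <<'E'
import numpy as np, cv2
from station import manip
from scipy.spatial.transform import Rotation as R
def cloud(cam,im=None):
    p=manip.camera_params(cam); pic,d=manip.get_image(cam)
    return pic,d,p
def px2w(p,u,v,d):
    K=np.array(p["mtx"]);u=np.asarray(u,float);v=np.asarray(v,float)
    c=np.stack([(u-K[0,2])/K[0,0]*d,-(v-K[1,2])/K[1,1]*d,-d],-1)
    return c@np.array(p["rotation"]).reshape(3,3).T+np.array(p["position"])
def w2px(p,X):
    K=np.array(p["mtx"]);c=(np.asarray(X,float)-np.array(p["position"]))@np.array(p["rotation"]).reshape(3,3)
    return np.stack([K[0,2]+K[0,0]*c[...,0]/-c[...,2],K[1,2]+K[1,1]*-c[...,1]/-c[...,2]],-1)
E
python3 - <<'E'
from h import *
for c in("side","top","wrist"):
    pic,d,p=cloud(c); cv2.imwrite(f"pics/{c}0.png",pic); np.savez(f"{c}0.npz",pic=pic,d=d)
    print(c,{k:np.round(v,3).tolist() if not isinstance(v,str) else v for k,v in p.items()})
a=cv2.imread("pics/side0.png");b=cv2.imread("pics/top0.png")
print(manip.read_state())
for c in("side","top"):
    for n in["green_bottle","amber_bottle","white_carton","brown_carton","tray","bin","stapler","tan_tape"]:
        manip_r=manip.silhouettes(c,n)
        for r in manip_r[:3]:print(c,n,round(r["confidence"],2),np.round(r["rect"]).tolist(),int(r["pixels"].sum()))
E
```

```text
side {'mtx': [[468.505, 0.0, 253.579], [0.0, 468.505, 196.984], [0.0, 0.0, 1.0]], 'position': [-339.272, 488.196, 1666.14], 'rotation': [0.365, -0.541, -1.929]}
top {'mtx': [[376.325, 0.0, 256.047], [0.0, 376.325, 190.343], [0.0, 0.0, 1.0]], 'position': [64.145, -123.672, 1151.559], 'rotation': [0.405, -0.265, -1.121]}
wrist {'mtx': [[297.814, 0.0, 249.611], [0.0, 297.814, 189.842], [0.0, 0.0, 1.0]], 'position': [230.698, -639.133, 374.009], 'rotation': [-0.268, 0.215, -1.333]}
{'time_s': 0.15, 'qpos': array([-1.38279482e+00,  1.16338934e-01,  1.44212818e+00,  7.30343539e-06,
        1.58401934e+00, -3.77943731e-02]), 'joint_velocities': array([-0.00027239, -0.00227869, -0.00240455, -0.00119797, -0.00098251,
        0.00174056]), 'effort': array([ 1.20216911e-03, -7.32509995e+01, -6.32853198e+01, -1.14988266e-04,
        4.87779747e-03, -1.80820155e-05]), 'position': array([ 151.08979523, -657.72162211,  244.74645658]), 'ee_rot': array([-3.12070645e+00, -3.53826041e-01,  9.38801313e-05]), 'ft_force': array([-0.83339303,  0.34690269,  0.58833126]), 'wrist_torque': array([-0.05162678, 
[... 586 characters left out ...]
86.0, 204.0, 314.0, 229.0] 467
top green_bottle 0.82 [226.0, 152.0, 244.0, 168.0] 250
top amber_bottle 0.7 [253.0, 152.0, 269.0, 172.0] 238
top white_carton 0.73 [132.0, 145.0, 168.0, 176.0] 705
top white_carton 0.61 [193.0, 152.0, 216.0, 171.0] 341
top white_carton 0.17 [307.0, 193.0, 408.0, 266.0] 2382
top brown_carton 0.97 [307.0, 180.0, 342.0, 213.0] 650
top tray 0.82 [305.0, 187.0, 401.0, 269.0] 2597
top bin 0.88 [189.0, 148.0, 277.0, 189.0] 2408
top bin 0.44 [250.0, 151.0, 269.0, 170.0] 225
top bin 0.25 [305.0, 193.0, 402.0, 268.0] 2473
top stapler 0.86 [280.0, 148.0, 309.0, 189.0] 439
top tan_tape 0.55 [280.0, 227.0, 296.0, 262.0] 295
top tan_tape 0.36 [193.0, 150.0, 215.0, 168.0] 315
```

View pics/side0.png

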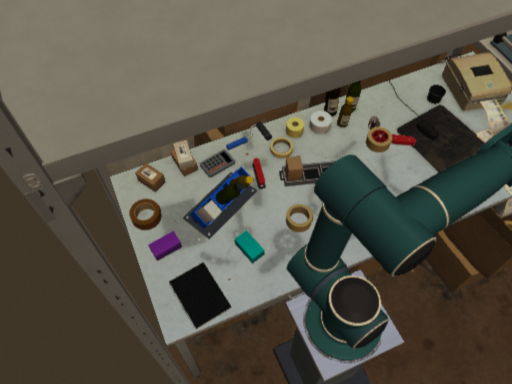

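View pics/top0.png

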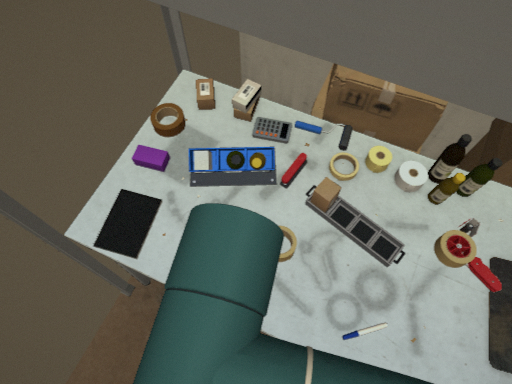

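Top view: the bin is at (233,165) with white carton, green and amber inside, left to right. The tray runs from (325,190), where the brown carton stands, to (390,250). Stapler is at (295,170), tape at (287,242).

```bash
sed -i 's/np.array(p\["rotation"\]).reshape(3,3)/R.from_rotvec(p["rotation"]).as_matrix()/' h.py
python3 - <<'E'
from h import *
p=manip.camera_params("top");z=np.load("top0.npz");d=z["d"]
v,u=np.mgrid[:384,:512];W=px2w(p,u,v,d)
manip.get_image("top")
for n in["green_bottle","amber_bottle","white_carton","brown_carton","tray","bin","stapler","tan_tape"]:
    for r in manip.silhouettes("top",n)[:2]:
        m=r["pixels"]&(d>0)&(W[...,2]>12);X=W[m]
        if len(X)<20: continue
        rc=cv2.minAreaRect(X[:,:2].astype(np.float32))
        print(n,round(r["confidence"],2),"med",np.median(X,0).round(),"max z",np.percentile(X[:,2],98).round(),"rect",np.round(rc[0]),np.round(rc[1]),round(rc[2],1))
print("table z",np.median(W[260:290,190:200,2]),W[300,300],W[215,120])
for n in["bay0","bay1","bay2","bay3","white_carton","green_bottle","amber_bottle","tray","bin"]:
    for r in manip.spot_point("top",n)[:1]:
        u0,v0=r["xy"];print(n,round(r["confidence"],2),np.round(r["xy"]),px2w(p,u0,v0,d[int(v0),int(u0)]).round())
E
```

```text
green_bottle 0.63 med [564. 168. 173.] max z 221.0 rect [596. 197.] [138.  53.] 52.3
amber_bottle 0.81 med [601. 111. 155.] max z 192.0 rect [618. 120.] [95. 47.] 23.2
white_carton 0.84 med [528. 480.  43.] max z 48.0 rect [535. 487.] [ 63. 111.] 9.3
white_carton 0.65 med [548. 276. 141.] max z 157.0 rect [559. 285.] [82. 45.] 25.9
brown_carton 0.76 med [ 616. -114.  103.] max z 110.0 rect [ 636. -115.] [60. 75.] 72.0
tray 0.92 med [ 586. -259.   28.] max z 36.0 rect [ 598. -228.] [354.  89.] 73.0
bin 0.85 med [622. 210.  72.] max z 151.0 rect [609. 208.] [118. 276.] 25.4
stapler 0.94 med [692.  17.  47.] max z 53.0 rect [696.  18.] [ 28. 133.] 78.2
stapler 0.26 med [ 588. -257.   28.] max z 35.0 rect [ 598. -230.] [354.  90.] 73.0
tan_tape 0.78 med [453. -72.  47.] max z 51.0 rect [444. -65.] [101.  45.] 24.5
table z 664.8685955287551 [ 305.10015059 -162.37667507    1.86229806] [310.06367739 471.56107988  13.84609717]
bay0 0.94 [344. 218.] [ 610. -195.    5.]
bay1 0.94 [344. 218.] [ 610. -195.    5.]
bay2 0.94 [344. 218.] [ 610. -195.    5.]
bay3 0.94 [344. 218.] [ 610. -195.    5.]
white_carton 0.67 [205. 162.] [543. 266. 142.]
green_bottle 0.67 [257. 159.] [590. 110. 193.]
amber_bottle 0.78 [259. 156.] [623. 119. 160.]
tray 0.82 [351. 225.] [ 595. -225.    1.]
bin 0.6 [232. 164.] [556. 178. 170.]
```

```bash
cat >> h.py <<'E'
def tool():
    s=manip.read_state();T=R.from_rotvec(s["ee_rot"]).as_matrix();return s,T,np.degrees(np.arctan2(T[1,0],T[0,0]))
def go(x,y,z,yaw=None):
    s,T,ps=tool();D=T.T@(np.array([x,y,z])-s["position"])
    t=0 if yaw is None else -np.radians((yaw-ps+180)%360-180)
    print("t %.2f"%s["time_s"],"pos",s["position"].round(1),"yaw %.1f"%ps,"shift",D.round(1),"turn %.3f"%t)
E
python3 - <<'E'
from h import *
p=manip.camera_params("wrist");s,T,ps=tool()
M=R.from_rotvec(p["rotation"]).as_matrix()
print("view in tool",T.T@(-M[:,2]),"off",T.T@(np.array(p["position"])-s["position"]))
go(470,-270,420,60); go(480,150,420,25)
E
```

```text
view in tool [-3.13472301e-01 -1.67753387e-04  9.49597329e-01] off [  81.77591345   -0.42782145 -129.41675895]
t 1.85 pos [ 151.1 -657.9  245.3] yaw 12.9 shift [ 397.6 -306.7 -174.7] turn -0.821
t 1.85 pos [ 151.1 -657.9  245.3] yaw 12.9 shift [ 501.4 -713.8 -174.7] turn -0.211
```

Emit:
step_arm(
  targets="340 -190 -155 -0.21;340 -190 -155 -0.21;340 -190 -155 -0.21;340 -190 -155 -0.21;340 -190 -155 -0.21;340 -190 -155 -0.21;610 -340 -155 -0.21;610 -340 -155 -0.21;610 -340 -155 -0.21;610 -340 -155 -0.21",
)

```text
time_s: 2.68
position: [447.1, -389.7, 360.5]
ee_rot: [3.067, 0.679, 0.001]
ft_force: [0.6, -0.4, 0.2]
finger_gap: 1.002
grasp_force: 0.0
```

```bash
python3 -c "
from h import *
go(670,-190,400,25)"
```

```text
t 2.68 pos [ 447.1 -389.7  360.5] yaw 25.0 shift [286.3 -87.  -39.5] turn -0.001
```

Emit:
step_arm(
  targets="280 -85 -40 0;280 -85 -40 0;280 -85 -40 0;280 -85 -40 0;280 -85 -40 0;280 -85 -40 0;280 -85 -40 0;280 -85 -40 0;280 -85 -40 0;280 -85 -40 0",
)

```text
time_s: 3.52
position: [664.0, -196.2, 399.6]
ee_rot: [-3.067, -0.68, 0.001]
ft_force: [-0.1, 0.1, 0.1]
finger_gap: 1.003
grasp_force: 0.0
```

Run:
```python
from h import *
pic,d,p=cloud("wrist");cv2.imwrite("pics/w1.png",pic)
v,u=np.mgrid[:384,:512];W=px2w(p,u,v,d);np.savez("w1.npz",pic=pic,d=d,W=W)
for n in["tray","brown_carton","stapler","tan_tape","bin"]:
    for r in manip.silhouettes("wrist",n)[:1]:
        m=r["pixels"]&(d>0)&(W[...,2]>12);X=W[m]
        rc=cv2.minAreaRect(X[:,:2].astype(np.float32))
        print(n,round(r["confidence"],2),r["rect"],np.median(X,0).round(),"max z",np.percentile(X[:,2],98).round(),"rect",np.round(rc[0]),np.round(rc[1]),round(rc[2],1))
for n in["bay1","bay2","bay3","tray"]:
    for r in manip.spot_point("wrist",n)[:1]:
        u0,v0=r["xy"];print(n,round(r["confidence"],2),np.round(r["xy"]),px2w(p,u0,v0,d[int(v0),int(u0)]).round())
go(700,250,400,25)
```

```text
tray 0.63 [162.5, 95.8, 330.9, 253.6] [ 594. -234.   31.] max z 34.0 rect [ 599. -224.] [357.  86.] 72.9
brown_carton 0.62 [153.9, 110.5, 223.6, 174.0] [ 642. -110.  106.] max z 108.0 rect [ 631. -103.] [69. 76.] 73.1
stapler 0.68 [102.3, 20.6, 168.2, 101.7] [703.  19.  49.] max z 51.0 rect [698.  22.] [ 26. 131.] 78.9
tan_tape 0.76 [81.4, 186.5, 149.2, 248.0] [437. -35.  47.] max z 50.0 rect [435. -35.] [104. 103.] 24.6
bin 0.75 [1.1, 0.0, 103.1, 98.3] [686. 104.  82.] max z 122.0 rect [659. 131.] [108.  92.] 26.0
bay1 0.79 [296. 222.] [ 561. -341.    8.]
bay2 0.79 [296. 222.] [ 561. -341.    8.]
bay3 0.79 [296. 222.] [ 561. -341.    8.]
tray 0.57 [250. 178.] [ 604. -223.   16.]
t 4.02 pos [ 663.8 -196.5  400. ] yaw 24.9 shift [ 221.1 -389.5   -0. ] turn -0.001
```

View pics/w1.png

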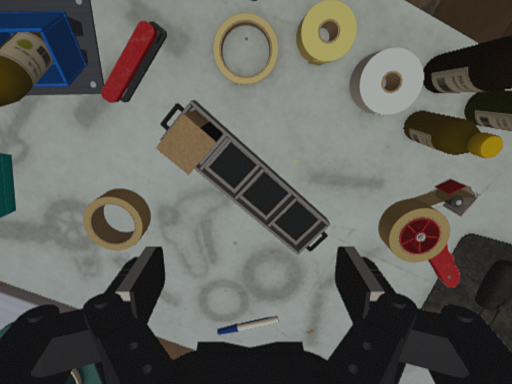

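The tray is clear: empty bays at about (230,165), (265,190) and (300,220), brown carton at (187,143). Next, the bin.

Emit:
step_arm(
  targets="220 -390 0 0;220 -390 0 0;220 -390 0 0;220 -390 0 0;220 -390 0 0;220 -390 0 0;220 -390 0 0;220 -390 0 0;220 -390 0 0;220 -390 0 0",
)

```text
time_s: 4.85
position: [696.1, 221.3, 400.1]
ee_rot: [3.067, 0.679, 0.0]
ft_force: [1.1, -1.7, 0.1]
finger_gap: 1.001
grasp_force: 0.0
```

Emit:
step_arm(
  targets="0 -40 0 0;0 -40 0 0;0 -40 0 0;0 -40 0 0",
)

```text
time_s: 5.18
position: [679.5, 255.3, 400.0]
ee_rot: [3.067, 0.68, 0.0]
ft_force: [0.9, 0.4, -0.4]
finger_gap: 1.001
grasp_force: 0.0
```

Run:
```python
from h import *
W=np.load("w1.npz")["W"]
a=np.radians(72.9);yv=np.array([np.cos(a),np.sin(a)]);xv=np.array([yv[1],-yv[0]])
D=W[...,:2]-[599,-224];tx=D@xv;ty=D@yv;z=W[...,2]
w=(z>24)&(z<40)&(abs(tx)<55)&(abs(ty)<170)
print("walls tx",np.percentile(tx[w&(ty<70)],[0.5,2,98,99.5]).round(1),"ty",np.percentile(ty[w],[.5,99.5]).round(1))
f=(z<14)&(abs(tx)<37)&(ty<80)&(ty>-160)
for c in(40,-40,-120):
    g=(z<16)&(abs(ty-c)<40)&(abs(tx)<42);print("floor",c,"z",np.median(z[g]).round(1),"tx",np.percentile(tx[g],[3,97]).round(1),"ty",np.percentile(ty[g],[3,97]).round(1))
for s in(1,-1): # long-side edges angle
    g=w&(tx*s>36);print("slope deg",np.degrees(np.polyfit(ty[g],tx[g],1)[0]).round(2))
pic,d,p=cloud("wrist");cv2.imwrite("pics/w2.png",pic)
v,u=np.mgrid[:384,:512];W=px2w(p,u,v,d);np.savez("w2.npz",pic=pic,d=d,W=W)
for n in["bin","green_bottle","amber_bottle","white_carton"]:
    for r in manip.silhouettes("wrist",n)[:2]:
        m=r["pixels"]&(d>0)&(W[...,2]>12);X=W[m]
        rc=cv2.minAreaRect(X[:,:2].astype(np.float32))
        print(n,round(r["confidence"],2),np.round(r["rect"]),np.median(X,0).round(),"max z",np.percentile(X[:,2],98).round(),"rect",np.round(rc[0]),np.round(rc[1]),round(rc[2],1))
go(600,208,400)
```

```text
walls tx [-42.8 -42.1  42.9  43.1] ty [-167.4  168.1]
floor 40 z 7.1 tx [-37.   31.2] ty [ 3.3 73.4]
floor -40 z 7.0 tx [-36.9  31.2] ty [-77.2 -10.2]
floor -120 z 7.1 tx [-36.9  31.1] ty [-157.4  -94. ]
slope deg -0.01
slope deg -0.01
bin 0.68 [161. 125. 354. 225.] [640. 230.  92.] max z 123.0 rect [621. 218.] [ 99. 277.] 26.1
amber_bottle 0.71 [295. 191. 332. 278.] [627. 131. 148.] max z 192.0 rect [619. 126.] [99. 50.] 20.7
white_carton 0.68 [169. 189. 216. 243.] [569. 289. 140.] max z 158.0 rect [556. 288.] [76. 45.] 26.2
white_carton 0.57 [198. 250. 236. 310.] [412. 200.  45.] max z 47.0 rect [400. 197.] [113.  60.] 15.1
t 5.43 pos [679.8 254.4 400. ] yaw 24.9 shift [-91.9   8.5   0. ] turn 0.000
```

View pics/w2.png

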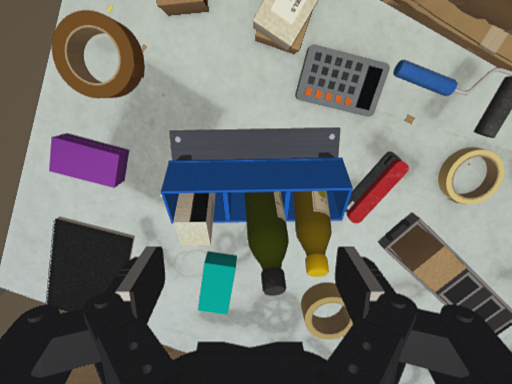

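The wrist view shows the carton at (192,220), the black cap at (273,282) and the yellow cap at (317,265). Now fitting the bin pose and the bottle axes.

Run:
```python
from h import *
from scipy.optimize import least_squares
q=np.load("w2.npz");W=q["W"];pic=q["pic"];d=q["d"]
v,u=np.mgrid[:384,:512]
hsv=cv2.cvtColor(pic,cv2.COLOR_BGR2HSV)
m=(u>155)&(u<360)&(v>150)&(v<230)&(W[...,2]>114)&(W[...,2]<128)&(hsv[...,0]>100)&(hsv[...,0]<125)&(hsv[...,1]>120)
X=W[m];vx,vy,cx,cy=cv2.fitLine(X[:,:2].astype(np.float32),cv2.DIST_HUBER,0,.01,.01).ravel()
yaw=np.degrees(np.arctan2(vy,vx))-90;yaw=(yaw+90)%180-90
ex=np.array([np.cos(np.radians(yaw)),np.sin(np.radians(yaw))]);ey=np.array([-ex[1],ex[0]])
t=X[:,:2]@ey;print("rim n",len(X),"yaw",yaw,"len",np.ptp(t),"x",np.percentile(X[:,:2]@ex,[2,50,98]),"ymid",(t.max()+t.min())/2)
# foot back strip
g=(u>150)&(u<360)&(v>120)&(v<160)&(W[...,2]<20)&(hsv[...,2]<130)&(hsv[...,1]>30)
F=W[g];print("foot x",np.percentile(F[:,:2]@ex,[1,99]),"y",np.percentile(F[:,:2]@ey,[1,99]),np.median(F[:,2]))
A=np.array([-.469*ex[0],-.469*ex[1],.883]);E1=np.array([ex[0]*.883,ex[1]*.883,.469]);E2=np.array([*ey,0])
def fit(mask,r,name):
    P=W[mask&(d>0)];P=P[P[:,2]>120] 
    s=P@A;a=P@E1;b=P@E2
    f=least_squares(lambda c:np.hypot(a-c[0],b-c[1])-r,[np.median(a)-5,np.median(b)],loss="soft_l1",f_scale=1.5)
    print(name,len(P),"rms",np.sqrt(np.mean(f.fun**2)).round(2),"e1,e2",f.x.round(1),"s range",np.percentile(s,[1,99]).round(1),"top-ish pt",(f.x[0]*E1+f.x[1]*E2+s.max()*A).round(1))
    return f.x,s.max()
fit((hsv[...,0]>20)&(hsv[...,0]<32)&(hsv[...,1]>180)&(hsv[...,2]>150)&(u>300)&(u<332)&(v>248)&(v<280),15,"ycap")
fit((u>302)&(u<325)&(v>205)&(v<235),26,"abody")
fit((hsv[...,2]<60)&(u>258)&(u<290)&(v>266)&(v<298),15,"bcap")
fit((u>250)&(u<285)&(v>200)&(v<240),29,"gbody")
m=(u>165)&(u<218)&(v>185)&(v<250)&(W[...,2]>122)&(W[...,2]<175)
P=W[m];print("carton s",np.percentile(P@A,[2,50,98]),"e1",np.percentile(P@E1,[2,98]),"e2",np.percentile(P@E2,[2,98]))
top=P[P@A>np.percentile(P@A,98)-8];print("ctop",len(top),"e1",np.percentile(top@E1,[2,98]),"e2",np.percentile(top@E2,[2,98]),"mean",top.mean(0))
```

```text
rim n 1470 yaw 26.039001 len 276.34872264431795 x [657.27335798 672.18564149 676.07466144] ymid -77.10796069214436
foot x [691.89718203 740.26194325] y [-220.97870839   67.35012311] 6.582378851220142
ycap 248 rms 4.86 e1,e2 [ 593.9 -156.7] s range [-113.2 -102.5] top-ish pt [583.1 110.4 188.3]
abody 634 rms 2.85 e1,e2 [ 600.7 -161.1] s range [-192.6 -149. ] top-ish pt [609.7 118.6 151. ]
bcap 537 rms 2.81 e1,e2 [604.4 -95.8] s range [-102.5  -74.2] top-ish pt [552.7 163.4 218.3]
gbody 1266 rms 1.54 e1,e2 [606.2 -91. ] s range [-197.4 -134.9] top-ish pt [577.1 180.7 166.6]
carton s [-206.24124647 -164.08559631 -159.01421312] e1 [583.01630664 649.75030578] e2 [-7.18595476 37.00214179]
ctop 895 e1 [581.61968989 639.19329425] e2 [-7.00801398 36.45519879] mean [549.65078791 284.48422512 146.71701462]
```

```bash
cat >> h.py <<'E'
Y=26.0;_a=np.radians(Y);EX=np.array([np.cos(_a),np.sin(_a),0]);EY=np.array([-EX[1],EX[0],0]);EZ=np.array([0,0,1.])
A=-.469*EX+.883*EZ;E1=.883*EX+.469*EZ
X0=667;YB=-77
def binw(x,y,z): return EX*(X0+x)+EY*y+EZ*z   # y = absolute along EY
E
python3 - <<'E'
from h import *
q=np.load("w2.npz");W=q["W"];pic=q["pic"];d=q["d"];v,u=np.mgrid[:384,:512]
hsv=cv2.cvtColor(pic,cv2.COLOR_BGR2HSV)
for n,m in(("y",(u>295)&(u<340)&(v>240)&(v<285)&(W[...,2]>165)),("g",(u>250)&(u<295)&(v>262)&(v<300)&(W[...,2]>175))):
    P=W[m];print(n,len(P),"e1",np.percentile(P@E1,[2,98]).round(1),"e2",np.percentile(P@EY,[2,50,98]).round(1),"s",np.percentile(P@A,[2,98]).round(1))
P=606.5*E1-94*EY-80.5*A;print(P);go(*(P+[0,0,80]),Y);go(*(P-[0,0,5]),Y)
E
```

```text
y 826 e1 [585.5 834.9] e2 [-168.4 -151.5 -110.4] s [-137.1   23.2]
g 718 e1 [595.5 620.8] e2 [-108.5  -93.9  -80.2] s [-108.2  -74.3]
[556.48012178 166.82890788 213.367     ]
t 5.43 pos [679.8 254.4 400. ] yaw 24.9 shift [-148.8   27.5  106.6] turn -0.019
t 5.43 pos [679.8 254.4 400. ] yaw 24.9 shift [-148.8   27.5  191.6] turn -0.019
```

Emit:
step_arm(
  targets="-149 27 100 -0.02;-149 27 100 -0.02;-149 27 100 -0.02;-149 27 100 -0.02;-149 27 100 -0.02;-149 27 100 -0.02;-149 27 100 -0.02",
  grip=62,
  force=30,
)

```text
time_s: 6.02
position: [555.6, 167.4, 300.4]
ee_rot: [-3.061, -0.708, -0.001]
ft_force: [1.0, 0.3, 0.5]
finger_gap: 0.723
grasp_force: 0.0
```

Run:
```python
from h import *
pic,d,p=cloud("wrist");cv2.imwrite("pics/w3.png",pic)
P=606.5*E1-94*EY-80.5*A;go(*(P-[0,0,5]),Y);print("P px",w2px(p,P))
```

```text
t 6.07 pos [556.3 167.8 300.9] yaw 26.1 shift [-0.4  1.  92.5] turn 0.001
P px [250.93154371 201.99800475]
```

View pics/w3.png

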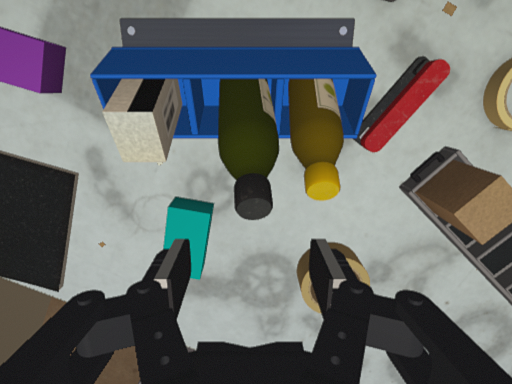

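The black cap is at (253,195), centred between the fingers as planned. Descending.

Emit:
step_arm(
  targets="0 0 40 0;0 0 70 0;0 0 86 0;0 0 92 0;0 0 92 0;0 0 92 0",
)

```text
time_s: 6.57
position: [556.7, 168.4, 209.3]
ee_rot: [-3.06, -0.71, -0.002]
ft_force: [-0.9, -0.0, -0.7]
finger_gap: 0.727
grasp_force: 0.0
```

Emit:
step_arm(
  targets="0 0 0 0;0 0 0 0;0 0 0 0;0 0 0 0;0 0 0 0;0 0 0 0",
  grip=22,
  force=30,
)

```text
time_s: 7.07
position: [556.1, 168.3, 209.4]
ee_rot: [-3.06, -0.71, -0.003]
ft_force: [-1.9, -0.7, 5.7]
finger_gap: 0.348
grasp_force: 29.2
```

Emit:
step_arm(
  targets="-5 0 -10 0;-11 0 -21 0;-17 0 -32 0;-22 0 -42 0;-22 0 -42 0",
)

```text
time_s: 7.48
position: [535.8, 158.1, 253.4]
ee_rot: [3.06, 0.709, 0.006]
ft_force: [0.8, -0.2, -0.8]
finger_gap: 0.342
grasp_force: 30.0
```

Emit:
step_arm(
  targets="12 0 -8 0;28 0 -17 0;44 0 -26 0;60 0 -35 0;75 0 -41 0;83 0 -43 0;83 0 -43 0",
)

```text
time_s: 8.07
position: [611.3, 195.3, 292.6]
ee_rot: [3.06, 0.71, -0.001]
ft_force: [-0.7, 0.3, -2.5]
finger_gap: 0.343
grasp_force: 30.0
```

Run:
```python
from h import *
pic,d,p=cloud("wrist");cv2.imwrite("pics/w4.png",pic)
g=cloud("side")[0];cv2.imwrite("pics/s4.png",cv2.resize(g[120:270,160:360],None,fx=3,fy=3))
go(563.7,-338.7,330,26)
```

```text
t 8.17 pos [610.2 194.8 292.3] yaw 26.1 shift [-276.7  458.5  -37.5] turn 0.002
```

View pics/w4.png

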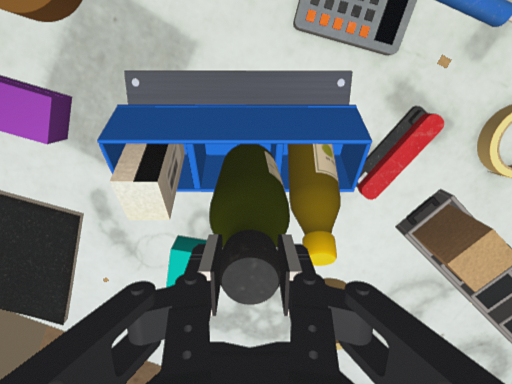

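The bottle is held by its cap at (249,270). I'll measure its tilt from depth.

```bash
cat >> h.py <<'E'
from scipy.optimize import least_squares
def tilt(r,box,zr,ang=Y):
    """cylinder fit: axis tilt (deg) along EX / EY (+ = bottom toward +)"""
    pic,d,p=cloud("wrist");v,u=np.mgrid[:384,:512];W=px2w(p,u,v,d)
    g=tool()[0]["position"]
    m=(u>box[0])&(u<box[2])&(v>box[1])&(v<box[3])&(d>0)&(W[...,2]>zr[0])&(W[...,2]<zr[1])
    P=W[m]-g;x=P@EX;y=P@EY;z=P[:,2]
    k=(abs(x)<120)&(abs(y)<50);x,y,z=x[k],y[k],z[k]
    def f(c):
        a=np.array([c[2],c[3],-1]);a/=np.linalg.norm(a)
        Q=np.stack([x-c[0],y-c[1],z],1);return np.linalg.norm(np.cross(Q,a),axis=1)-r
    s=least_squares(f,[0,0,.1,0],loss="soft_l1",f_scale=1.5)
    print("n",len(x),"rms",np.sqrt(np.mean(s.fun**2)).round(2),"off",s.x[:2].round(1),"tilt deg",np.degrees(np.arctan(s.x[2:])).round(1),"z",np.percentile(z,[2,98]).round())
E
python3 - <<'E'
from h import *
tilt(29,(212,140,290,232),(130,240))
tilt(29,(212,140,290,232),(130,215))
E
```

```text
n 2751 rms 0.9 off [-5.8  1.1] tilt deg [ 3.7 -0.2] z [-156.  -53.]
n 1415 rms 0.17 off [-3.4  0.3] tilt deg [2.6 0.3] z [-159.  -79.]
```

Emit:
step_arm(
  targets="0 0 -25 0;0 0 -60 0;0 0 -95 0;-10 15 -110 0;-25 43 -110 0;-45 75 -110 0;-65 108 -110 0;-85 141 -110 0;-105 174 -110 0;-125 207 -110 0",
)

```text
time_s: 9.1
position: [588.3, -47.7, 403.1]
ee_rot: [3.06, 0.71, 0.001]
ft_force: [1.5, 0.1, -4.0]
finger_gap: 0.342
grasp_force: 30.6
```

Emit:
step_arm(
  targets="-20 33 0 0;-40 66 0 0;-60 99 0 0;-80 133 0 0;-100 166 0 0;-120 199 0 0;-135 224 0 0;-146 242 0 0;-152 251 0 0;-152 251 0 0",
)

```text
time_s: 9.93
position: [562.6, -339.9, 402.3]
ee_rot: [-3.061, -0.706, 0.001]
ft_force: [0.1, 0.4, -3.4]
finger_gap: 0.345
grasp_force: 30.6
```

Run:
```python
from h import *
go(563.7,-338.7,200,26)
tilt(29,(205,100,295,232),(190,310))
```

```text
t 9.93 pos [ 562.6 -339.9  402.3] yaw 26.0 shift [  1.7  -0.5 202.3] turn -0.000
n 1221 rms 0.17 off [-4.4 -1.2] tilt deg [2.8 0.4] z [-177.  -94.]
```

Emit:
step_arm(
  targets="0 0 25 0;0 0 60 0;0 0 95 0;0 0 130 0;0 0 155 0;0 0 170 0;0 0 180 0;0 0 190 0;0 0 198 0;0 0 203 0",
)

```text
time_s: 10.82
position: [563.8, -338.1, 200.1]
ee_rot: [3.06, 0.71, 0.001]
ft_force: [0.7, 0.7, -3.5]
finger_gap: 0.341
grasp_force: 30.5
```

Emit:
step_arm(
  targets="0 0 1.5 0;0 0 3 0;0 0 4.5 0;0 0 6 0",
)

```text
time_s: 11.15
position: [563.7, -338.4, 194.5]
ee_rot: [3.06, 0.71, 0.001]
ft_force: [0.8, 0.1, 9.8]
finger_gap: 0.34
grasp_force: 31.9
```

Emit:
step_arm(
  targets="1 0 0.7 0;2 0 1.2 0;2 0 1.2 0",
)

```text
time_s: 11.4
position: [565.8, -337.6, 194.4]
ee_rot: [3.059, 0.709, 0.003]
ft_force: [-0.3, 0.5, 5.9]
finger_gap: 0.346
grasp_force: 31.6
```

Run:
```python
from h import *
go(563.7,-338.7,195,26)
tilt(29,(205,100,295,232),(40,110))
```

```text
t 11.40 pos [ 565.8 -337.6  194.4] yaw 26.1 shift [-2.4  0.  -0.6] turn 0.002
n 1141 rms 0.16 off [-3.4  0.1] tilt deg [2.3 0.3] z [-152.  -85.]
```

Emit:
step_arm(
  targets="2 0 0 0;4 0 0.5 0;6 0 0.5 0;6 0 0.5 0",
)

```text
time_s: 11.78
position: [571.3, -334.9, 193.7]
ee_rot: [3.059, 0.71, 0.002]
ft_force: [-0.3, -0.4, 7.8]
finger_gap: 0.347
grasp_force: 31.8
```

Run:
```python
from h import *
go(563.7,-338.7,195,26)
tilt(29,(205,100,295,232),(40,110))
```

```text
t 11.78 pos [ 571.3 -334.9  193.7] yaw 26.1 shift [-8.5  0.1 -1.3] turn 0.002
n 1044 rms 0.17 off [-3.5  0.2] tilt deg [0.5 0.3] z [-152.  -85.]
```

Emit:
step_arm(
  targets="0 0 0 0;0 0 0 0;0 0 0 0;0 0 0 0",
  grip=62,
)

```text
time_s: 12.17
position: [570.6, -334.7, 192.1]
ee_rot: [-3.06, -0.71, 0.0]
ft_force: [0.5, 0.5, -0.0]
finger_gap: 0.726
grasp_force: 0.0
```

Run:
```python
from h import *
tilt(29,(205,100,295,232),(40,110))
s0=-270.5
P=603.5*E1-157*EY+(s0+167-6)*A;print(P);go(*(P+[0,0,130]),Y)
```

```text
n 888 rms 0.14 off [ 2.1 -3.7] tilt deg [-1.1  1.3] z [-150.  -83.]
[593.94109642 115.00592376 186.353     ]
t 12.22 pos [ 570.6 -334.7  192.1] yaw 26.1 shift [ 218.9 -393.5 -124.2] turn 0.002
```

Emit:
step_arm(
  targets="0 0 -40 0;0 0 -80 0;0 0 -120 0;219 -393 -124 0;219 -393 -124 0;219 -393 -124 0;219 -393 -124 0;219 -393 -124 0;219 -393 -124 0;219 -393 -124 0",
)

```text
time_s: 13.05
position: [585.6, -41.5, 315.0]
ee_rot: [3.06, 0.709, 0.001]
ft_force: [0.1, -0.5, 0.0]
finger_gap: 0.722
grasp_force: 0.0
```

Emit:
step_arm(
  targets="86 -153 0 0;86 -153 0 0;86 -153 0 0;86 -153 0 0;86 -153 0 0;86 -153 0 0",
)

```text
time_s: 13.55
position: [595.6, 134.5, 314.5]
ee_rot: [-3.059, -0.715, 0.001]
ft_force: [-0.5, -0.6, -0.1]
finger_gap: 0.729
grasp_force: 0.0
```

Run:
```python
from h import *
pic,d,p=cloud("wrist");v,u=np.mgrid[:384,:512];W=px2w(p,u,v,d);hsv=cv2.cvtColor(pic,cv2.COLOR_BGR2HSV)
m=(hsv[...,0]>20)&(hsv[...,0]<34)&(hsv[...,1]>170)&(hsv[...,2]>110)&(W[...,2]>160)&(W[...,2]<210)
P=W[m];print(len(P),np.median(u[m]),np.median(v[m]),"e1",np.percentile(P@E1,[2,98]).round(1),"e2",np.percentile(P@EY,[2,50,98]).round(1),"s",np.percentile(P@A,[2,98]).round(1))
P=603.5*E1-157*EY+(-270.5+167-6)*A;go(*(P-[0,0,5]),Y)
```

```text
883 267.0 199.0 e1 [583.6 610.8] e2 [-168.7 -155.9 -143.2] s [-121.4 -102.7]
t 13.60 pos [595.7 132.8 314.5] yaw 26.2 shift [ -9.4  15.2 133.2] turn 0.004
```

Emit:
step_arm(
  targets="-14 14 40 0;-14 14 80 0;-14 14 110 0;-14 14 128 0;-14 14 135 0;-14 14 135 0;-14 14 135 0",
)

```text
time_s: 14.18
position: [589.9, 112.4, 181.1]
ee_rot: [3.06, 0.708, 0.002]
ft_force: [0.4, -0.4, 1.1]
finger_gap: 0.727
grasp_force: 0.0
```

Emit:
step_arm(
  targets="0 0 0 0;0 0 0 0;0 0 0 0;0 0 0 0;0 0 0 0;0 0 0 0",
  grip=22,
)

```text
time_s: 14.68
position: [589.9, 112.9, 181.4]
ee_rot: [3.06, 0.709, 0.003]
ft_force: [-2.2, -2.4, 5.5]
finger_gap: 0.344
grasp_force: 29.2
```

Run:
```python
from h import *
g=tool()[0]["position"]+[0,0,5];print("bin x",g@EX-X0,"y",g@EY,"s",g@A,"e1",g@E1)
```

```text
bin x -87.31712420129793 y -157.11527584240116 s -107.27885611819272 e1 599.2822234119368
```

Emit:
step_arm(
  targets="-5 0 -10 0;-11 0 -21 0;-17 0 -32 0;-22 0 -42 0;-22 0 -42 0",
)

```text
time_s: 15.1
position: [569.5, 103.1, 225.2]
ee_rot: [3.06, 0.709, 0.006]
ft_force: [0.4, -0.6, -1.0]
finger_gap: 0.344
grasp_force: 30.1
```

Emit:
step_arm(
  targets="12 0 -8 0;28 0 -17 0;44 0 -26 0;60 0 -35 0;75 0 -41 0;85 0 -43 0;85 0 -43 0",
)

```text
time_s: 15.68
position: [647.0, 141.3, 264.6]
ee_rot: [-3.06, -0.71, 0.0]
ft_force: [-1.1, -0.3, -2.6]
finger_gap: 0.342
grasp_force: 30.2
```

Run:
```python
from h import *
tilt(26,(212,140,290,235),(115,190))
pic,d,p=cloud("wrist");cv2.imwrite("pics/w5.png",pic)
```

```text
n 2054 rms 5.58 off [-16.1  -4. ] tilt deg [8.2 2.2] z [-149.  -75.]
```

View pics/w5.png

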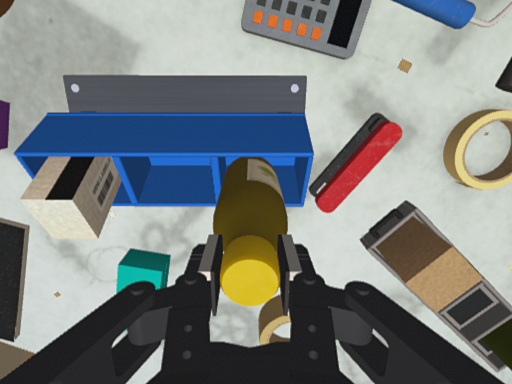

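Amber is held at (250,270) and looks upright. Carrying it to bay1.

Emit:
step_arm(
  targets="0 0 -25 0;0 0 -50 0;-8 12 -60 0;-25 40 -60 0;-45 72 -60 0;-65 104 -60 0;-86 137 -60 0;-107 170 -60 0;-128 203 -60 0;-148 235 -60 0",
)

```text
time_s: 16.62
position: [614.9, -137.9, 324.5]
ee_rot: [3.06, 0.709, -0.0]
ft_force: [1.2, 0.3, -2.1]
finger_gap: 0.346
grasp_force: 30.5
```

Emit:
step_arm(
  targets="-16 25 0 0;-25 39 0 0;-28 43 0 0;-28 43 0 0",
)

```text
time_s: 16.95
position: [609.4, -187.7, 324.3]
ee_rot: [-3.061, -0.707, 0.001]
ft_force: [0.7, -0.6, -3.1]
finger_gap: 0.34
grasp_force: 30.5
```

Run:
```python
from h import *
go(610.8,-185.8,200,26)
tilt(26,(218,130,285,232),(170,262))
```

```text
t 16.95 pos [ 609.4 -187.7  324.3] yaw 26.0 shift [  2.2  -1.  124.3] turn -0.000
n 1679 rms 0.2 off [-6.4 -0.8] tilt deg [ 2.3 -0.2] z [-150.  -64.]
```

Emit:
step_arm(
  targets="1 0 25 0;2 -1 60 0;2 -1 90 0;2 -1 115 0;2 -1 130 0;2 -1 140 0;2 -1 147 0;2 -1 152 0;2 -1 155 0",
)

```text
time_s: 17.75
position: [612.1, -184.4, 170.4]
ee_rot: [3.06, 0.71, 0.002]
ft_force: [-0.0, 0.0, -2.5]
finger_gap: 0.343
grasp_force: 30.4
```

Emit:
step_arm(
  targets="0 0 1.5 0;0 0 3 0;0 0 3.5 0",
)

```text
time_s: 18.0
position: [611.9, -184.6, 166.8]
ee_rot: [3.06, 0.71, 0.001]
ft_force: [-0.6, -0.6, -2.7]
finger_gap: 0.343
grasp_force: 30.4
```

Emit:
step_arm(
  targets="0 0 1 0;0 0 2 0;0 0 2 0",
)

```text
time_s: 18.25
position: [612.5, -184.6, 166.4]
ee_rot: [3.059, 0.71, 0.004]
ft_force: [-1.1, 1.1, 9.0]
finger_gap: 0.343
grasp_force: 31.6
```

Contact. Now shifting the top 6 mm in +x to stand it upright.

Emit:
step_arm(
  targets="2 0 0.3 0;4 0 0.6 0;6 0 0.8 0;6 0 0.8 0",
)

```text
time_s: 18.58
position: [618.1, -182.1, 165.9]
ee_rot: [3.059, 0.709, 0.004]
ft_force: [-0.7, -0.4, 12.3]
finger_gap: 0.338
grasp_force: 31.9
```

Run:
```python
from h import *
go(610.8,-185.8,166,26)
tilt(26,(218,100,285,232),(40,105))
```

```text
t 18.58 pos [ 618.1 -182.1  165.9] yaw 26.1 shift [-8.2  0.1 -0.1] turn 0.002
n 1441 rms 13.51 off [-5.8  0.5] tilt deg [ 0.4 -0.1] z [-124.  -62.]
```

Emit:
step_arm(
  targets="0 0 0 0;0 0 0 0;0 0 0 0;0 0 -8 0;0 0 -35 0;0 0 -75 0;0 0 -115 0",
  grip=58,
)

```text
time_s: 19.22
position: [616.5, -181.7, 279.6]
ee_rot: [-3.059, -0.71, 0.002]
ft_force: [1.2, -0.6, 1.1]
finger_gap: 0.68
grasp_force: 0.0
```

Run:
```python
from h import *
tilt(26,(200,100,300,260),(50,108))
P=609*E1+14.7*EY-176.5*A;print(P);go(*(P+[0,0,120]),Y)
```

```text
n 1593 rms 4.58 off [-6417.7 -5010.4] tilt deg [88.2 87.6] z [-234. -182.]
[551.28056912 285.23274753 129.7715    ]
t 19.27 pos [ 618.  -182.1  289.8] yaw 26.1 shift [ 145.6 -449.3   38.1] turn 0.002
```

Emit:
step_arm(
  targets="145 -449 0 0;145 -449 0 0;145 -449 0 0;145 -449 0 0;145 -449 0 0;145 -449 0 0;145 -449 0 0;145 -449 0 0;145 -449 0 0;145 -449 0 0",
)

```text
time_s: 20.1
position: [556.8, 232.5, 279.3]
ee_rot: [-3.06, -0.71, -0.001]
ft_force: [1.4, -1.1, -0.7]
finger_gap: 0.674
grasp_force: 0.0
```

Emit:
step_arm(
  targets="20 -62 20 0;20 -62 20 0;20 -62 20 0;20 -62 20 0;20 -62 20 0",
)

```text
time_s: 20.52
position: [548.3, 294.7, 259.1]
ee_rot: [3.06, 0.71, 0.001]
ft_force: [-0.4, -0.6, 0.6]
finger_gap: 0.681
grasp_force: 0.0
```

Run:
```python
from h import *
pic,d,p=cloud("wrist");v,u=np.mgrid[:384,:512];W=px2w(p,u,v,d)
cv2.imwrite("pics/w6.png",pic)
X=W@A;m=(d>0)&(X>-170)&(abs(W@EY-15)<45)&(abs(W@E1-609)<50)&(W[...,2]>110)&(W[...,2]<185)
P=W[m];print(len(P),"px",np.median(u[m]),np.median(v[m]),"e1",np.percentile(P@E1,[2,98]).round(1),"e2",np.percentile(P@EY,[2,50,98]).round(1),"s",np.percentile(P@A,[2,50,98]).round(1))
P=609*E1+14.7*EY-176.5*A;go(*(P-[0,0,5]),Y)
```

```text
2759 px 260.0 194.0 e1 [581. 639.] e2 [-5.6 15.7 37.3] s [-168.9 -160.  -158.6]
t 20.57 pos [548.5 294.3 259.2] yaw 26.1 shift [ -1.6   9.3 134.5] turn 0.001
```

View pics/w6.png

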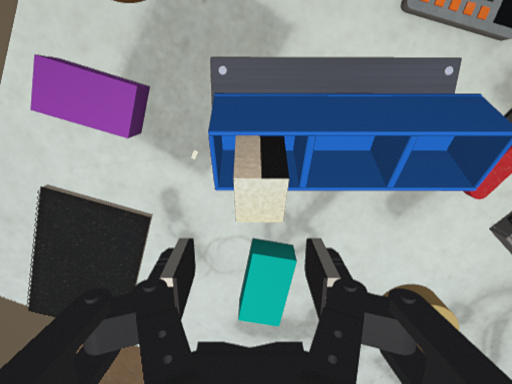

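The white carton's top is at (260,200), clear of its compartment walls. The turquoise block lies low in front of the bin.

Emit:
step_arm(
  targets="-1.5 8 40 0;-1.5 8 80 0;-1.5 8 110 0;-1.5 8 127 0;-1.5 8 134 0;-1.5 8 134 0;-1.5 8 134 0",
)

```text
time_s: 21.15
position: [551.1, 286.8, 126.1]
ee_rot: [-3.06, -0.708, -0.002]
ft_force: [-0.4, 0.2, 0.0]
finger_gap: 0.68
grasp_force: 0.0
```

Emit:
step_arm(
  targets="0 0 0 0;0 0 0 0;0 0 0 0;0 0 0 0;0 0 0 0",
  grip=36,
  force=30,
)

```text
time_s: 21.57
position: [551.2, 287.3, 126.7]
ee_rot: [-3.06, -0.71, -0.005]
ft_force: [0.9, -2.9, 7.6]
finger_gap: 0.52
grasp_force: 36.2
```

Emit:
step_arm(
  targets="-5 0 -10 0;-11 0 -21 0;-17 0 -32 0;-22 0 -42 0;-22 0 -42 0",
)

```text
time_s: 21.98
position: [530.5, 277.5, 169.7]
ee_rot: [-3.06, -0.71, -0.005]
ft_force: [-0.8, -0.2, -0.4]
finger_gap: 0.521
grasp_force: 35.2
```

Emit:
step_arm(
  targets="8 0 -6 0;16 0 -12 0;24 0 -18 0;31 0 -22 0;37 0 -25 0;37 0 -25 0",
)

```text
time_s: 22.48
position: [564.9, 294.2, 191.5]
ee_rot: [3.06, 0.71, -0.0]
ft_force: [0.4, -0.6, -0.6]
finger_gap: 0.523
grasp_force: 33.1
```

```bash
cat >> h.py <<'E'
def ctilt():
    pic,d,p=cloud("wrist");v,u=np.mgrid[:384,:512];W=px2w(p,u,v,d);s,T,ps=tool();Q=(W-s["position"])@T
    m=(d>0)&(abs(Q[...,0])<45)&(abs(Q[...,1])<16)&(Q[...,2]<25)&(Q[...,2]>-50)
    q=Q[m];k=np.ones(len(q),bool)
    k=(q[:,2]<np.percentile(q[:,2],50)+8)
    for _ in range(4):
        c=np.linalg.lstsq(np.c_[q[k][:,:2],np.ones(k.sum())],q[k][:,2],rcond=None)[0]
        k=abs(q[:,:2]@c[:2]+c[2]-q[:,2])<2
    print("n",k.sum(),len(q),"top slope deg x,y",np.degrees(np.arctan(c[:2])).round(1),"zoff",c[2].round(1),"x",np.percentile(q[k][:,0],[1,99]).round(1),"y",np.percentile(q[k][:,1],[1,99]).round(1))
    return pic
E
python3 - <<'E'
from h import *
ctilt()
go(587.2,-262.2,200,72.9)
E
```

```text
n 7275 10474 top slope deg x,y [-4.3 -0. ] zoff -21.7 x [-29.5  23.3] y [-15.7  15.7]
t 22.53 pos [564.5 294.1 191.3] yaw 26.1 shift [-224.5  509.5   -8.7] turn -0.817
```

Emit:
step_arm(
  targets="0 0 -30 0;0 0 -70 0;0 0 -105 0;-10 20 -125 -0.06;-24 54 -125 -0.16;-40 90 -125 -0.27;-56 127 -125 -0.38;-72 164 -125 -0.49;-88 200 -125 -0.6;-104 236 -125 -0.7",
)

```text
time_s: 23.37
position: [574.1, 34.3, 316.8]
ee_rot: [2.626, 1.723, 0.002]
ft_force: [0.1, -0.2, -1.4]
finger_gap: 0.522
grasp_force: 33.2
```

```bash
python3 -c "
from h import *
go(587.2,-262.2,315,72.9)"
```

```text
t 23.37 pos [574.1  34.3 316.8] yaw 66.6 shift [-266.8  129.9    1.8] turn -0.111
```

Emit:
step_arm(
  targets="-33 16 0 -0.06;-68 33 0 -0.11;-103 50 0 -0.11;-138 67 0 -0.11;-173 84 0 -0.11;-206 100 0 -0.11;-234 114 0 -0.11;-254 124 0 -0.11;-267 130 0 -0.11;-267 130 0 -0.11",
)

```text
time_s: 24.2
position: [585.5, -262.9, 316.0]
ee_rot: [2.535, 1.855, -0.001]
ft_force: [1.1, 1.1, -1.7]
finger_gap: 0.528
grasp_force: 33.2
```

Run:
```python
from h import *
cv2.imwrite("pics/w7.png",ctilt())
go(587.2,-262.2,100,72.9)
```

```text
n 7272 10465 top slope deg x,y [-4.3 -0. ] zoff -21.5 x [-31.6  21. ] y [-15.7  15.7]
t 24.25 pos [ 585.6 -261.4  316.3] yaw 72.4 shift [ -0.3   1.7 216.3] turn -0.008
```

View pics/w7.png

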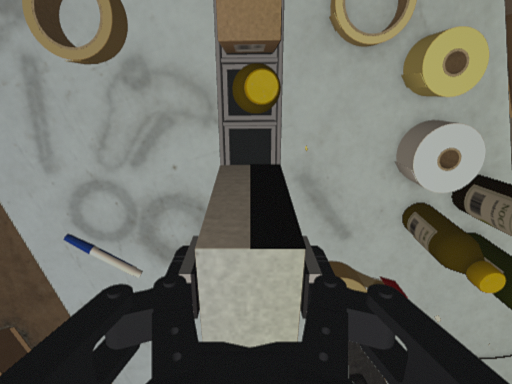

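Amber stands upright in bay1 at (262,88), and bay2 is clear below. Lowering the carton.

Emit:
step_arm(
  targets="0 1.5 25 -0.008;0 1.5 60 -0.008;0 1.5 95 -0.008;0 1.5 130 -0.008;0 1.5 158 -0.008;0 1.5 175 -0.008;0 1.5 183 -0.008;0 1.5 183 -0.008",
)

```text
time_s: 24.92
position: [586.8, -259.7, 132.0]
ee_rot: [-2.523, -1.868, 0.001]
ft_force: [-0.2, -0.6, -0.8]
finger_gap: 0.523
grasp_force: 33.2
```

Emit:
step_arm(
  targets="0 0 6 0;0 0 12 0;0 0 18 0;0 0 24 0;0 0 29 0;0 0 33 0;0 0 35 0;0 0 36 0",
)

```text
time_s: 25.58
position: [587.1, -261.1, 97.5]
ee_rot: [-2.525, -1.868, 0.0]
ft_force: [-2.8, 2.9, 7.3]
finger_gap: 0.519
grasp_force: 34.0
```

Contact. Tipping it upright by shifting the top +x.

Emit:
step_arm(
  targets="2 0 0.7 0;4 0 1.2 0;6 0 1.8 0;7 0 2.2 0;7 0 2.2 0",
)

```text
time_s: 26.0
position: [589.5, -254.3, 95.8]
ee_rot: [2.525, 1.868, 0.001]
ft_force: [-0.1, -1.5, 4.6]
finger_gap: 0.522
grasp_force: 34.1
```

Run:
```python
from h import *
ctilt();go(587.2,-262.2,95,72.9)
```

```text
n 7439 10239 top slope deg x,y [-1.3  0. ] zoff -21.8 x [-28.4  23. ] y [-15.7  15.6]
t 26.05 pos [ 589.5 -254.3   95.8] yaw 73.0 shift [-8.2  0.1  0.8] turn 0.002
```

Emit:
step_arm(
  targets="1 0 0.5 0;2 0 0.8 0;2 0 1 0;2 0 1 0",
)

```text
time_s: 26.38
position: [590.1, -252.4, 95.0]
ee_rot: [2.525, 1.868, 0.001]
ft_force: [-0.6, -0.4, 6.0]
finger_gap: 0.521
grasp_force: 34.4
```

Run:
```python
from h import *
ctilt();go(587.2,-262.2,95,72.9)
```

```text
n 7519 10139 top slope deg x,y [-0.1 -0. ] zoff -21.8 x [-27.6  23.1] y [-15.7  15.7]
t 26.43 pos [ 590.1 -252.4   95. ] yaw 73.0 shift [-10.2   0.    0. ] turn 0.002
```

Emit:
step_arm(
  targets="0 0 0 0;0 0 0 0;0 0 0 0;0 0 -5 0;0 0 -25 0;0 0 -65 0;0 0 -105 0;0 0 -145 0;0 0 -185 0;0 0 -220 0",
  grip=62,
)

```text
time_s: 27.27
position: [589.5, -252.3, 317.6]
ee_rot: [2.525, 1.868, 0.001]
ft_force: [0.9, -0.7, -0.8]
finger_gap: 0.723
grasp_force: 0.0
```

Emit:
step_arm(
  targets="120 0 -60 0;120 0 -60 0;120 0 -60 0;120 0 -60 0;120 0 -60 0;120 0 -60 0",
)

```text
time_s: 27.77
position: [624.9, -137.5, 374.2]
ee_rot: [2.525, 1.87, -0.0]
ft_force: [0.4, -1.3, -0.9]
finger_gap: 0.727
grasp_force: 0.0
```

Run:
```python
from h import *
pic,d,p=cloud("wrist");cv2.imwrite("pics/w8.png",pic)
v,u=np.mgrid[:384,:512];W=px2w(p,u,v,d)
a=np.radians(72.9);yv=np.array([np.cos(a),np.sin(a)]);xv=np.array([yv[1],-yv[0]])
D=W[...,:2]-[599,-224];tx=D@xv;ty=D@yv;z=W[...,2]
for n,c,lo,hi in(("green",-120,190,215),("carton",-40,105,125),("amber",40,160,185),("brown",120,95,115)):
    m=(d>0)&(abs(tx)<45)&(abs(ty-c)<40)&(z>lo)&(z<hi)
    if m.sum()>20:
        X=np.c_[tx[m],ty[m]-c,z[m]];print(n,m.sum(),np.percentile(X,[2,50,98],axis=0).round(1).tolist())
```

```text
green 475 [[-2.9, -5.1, 190.8], [9.9, 11.6, 201.1], [23.9, 21.2, 202.8]]
carton 1219 [[-20.8, -23.3, 108.8], [0.9, 7.9, 116.5], [22.3, 34.6, 118.2]]
amber 522 [[-3.0, -7.2, 161.9], [10.1, 7.5, 172.2], [23.4, 19.6, 173.9]]
brown 2253 [[-31.5, -28.1, 105.0], [-0.8, 2.2, 106.6], [30.6, 30.3, 108.4]]
```

View pics/w8.png

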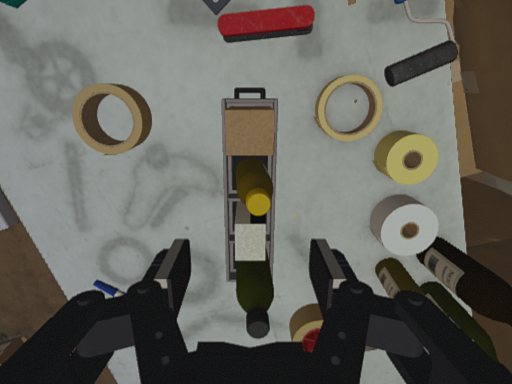

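Run:
```python
from h import *
pic,d,p=cloud("wrist");v,u=np.mgrid[:384,:512];W=px2w(p,u,v,d)
a=np.radians(72.9);yv=np.array([np.cos(a),np.sin(a)]);xv=np.array([yv[1],-yv[0]])
for n,c,r,hi in(("green",-120,29,115),("amber",40,26,95)):
    tx=(W[...,:2]-[599,-224])@xv;ty=(W[...,:2]-[599,-224])@yv-c;z=W[...,2]
    m=(d>0)&(abs(tx)<38)&(ty>5)&(ty<42)&(z>36)&(z<hi);x,y,h=tx[m],ty[m],z[m]
    def f(q):
        A_=np.array([q[2],q[3],1]);A_/=np.linalg.norm(A_);return np.linalg.norm(np.cross(np.stack([x-q[0],y-q[1],h-6],1),A_),axis=1)-r
    s=least_squares(f,[0,0,0,0],loss="soft_l1",f_scale=1.5)
    print(n,m.sum(),"rms",np.sqrt(np.mean(s.fun**2)).round(2),"base",s.x[:2].round(1),"tilt",np.degrees(s.x[2:]).round(1))
```

```text
green 507 rms 0.33 base [3.4 5.4] tilt [2.2 0.3]
amber 261 rms 0.16 base [1.3 2. ] tilt [3.2 1. ]
```

All three stand on their bay floors: top heights are 202, 173 and 116 mm as expected, tilt is about 3° or less, and the carton is in the middle. The bystanders were not moved. Handing in.

```bash
python3 -c "
from h import *
print(manip.sign_off())"
```

```text
the job is handed in; nothing more can be done
None
```

I packed all three and handed the job in at about 28 s: green bottle in bay3, white carton in bay2 and yellow-capped bottle in bay1, all standing on the bay floors (the two bottles measured 2–3° off vertical), with the brown carton, stapler and tape roll untouched.

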